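Make up a drawing kit and a model-making kit

ROBOT

A 6-joint arm with a two-finger parallel gripper is mounted at the origin on the work surface; the furniture and walls round the work are solid. World frame = base frame: x ahead of the robot, y to its left, z up, the work surface at z = 0. Lengths are in m, angles in rad, forces in N, time in s.
With the tool pointing down it reaches from about 0.425 to 0.95 m from the base axis. Payload 14.7 kg.
Tool frame: the origin (TCP) lies between the finger pads; the fingertips stand 22 mm ahead of it and the grasp point (between the pads) lies 3 mm ahead of it (bot.finger_overhang is the distance from the TCP to the fingertips, in m); z points along the fingers, y is the line along which they close (so a half turn about z gives the same grasp; the last joint's range is limited). The gripper opens to 85 mm and grips with 20 to 120 N. Pads are 22 mm wide; open, the fingers measure 114 mm over their backs; the gripper's body (76 mm by 85 mm) begins 54 mm behind the grasp point. The pads swing forward as they close: fully open they stand 13 mm farther back than shut.
Start: joints at [1.164, 0.48, 1.596, -0, 1.065, -0.047], TCP at [0.229, 0.608, 0.253] pointing down, gripper open.
Joint ranges: [-2.75, 2.75], [-0.82, 2.05], [0.23, 2.67], [-1.56, 4.7], [0.09, 2.69], [-2.92, 2.92]. Speed limits (rad/s): [1.89, 1.89, 2.39, 3.01, 3.01, 3.01].

INTERFACE

Orientations are given as [roll, pitch, yaw] about the fixed x, y, z axes, in that order (R = Rz(yaw) Ry(pitch) Rx(roll)).
In Python, from bench import bot gives the robot as it stands. The module is installed in compiled form; this text tells all that it offers.
- The arm moves only by the tool carry_out, never from a script. Its argument "deltas" is a list of rows, each a list of 4 numbers: the shift along the tool's x, y, z as a fraction of full scale, then the turn about the tool's z as a fraction of full scale. In form: [[dx, dy, dz, yaw], ...]. A call has 1 to 8 rows; each row is the pose to reach, as a shift and turn from the pose commanded when the call began, along the tool's axes at that moment, turning the shorter way round; what a row does not reach only later rows make up. Full scale, the value 1, is 0.5 m for a shift and pi rad for a turn. A row lasts 1/10 s, in which the tool goes at most 50 mm and 8.59 degrees, less where a joint would pass 70% of its speed; a pose out of reach is approached as far as the arm can. A call with a number of a shift or a turn outside -1 to 1 is refused whole. A call with a gripper value outside its range is refused whole. "jaw" is the closure, from -1 (fully open) to 1 (shut), set as the call begins (left out, the last holds). The fingers move at their own pace and stop on an object; "newtons" is the grip in N (left out, the last holds). Time passes only in rows, so rows that repeat a pose let the fingers close. It gives the time, the measured TCP pose, the force, the opening and the grip force at its end, in the units of the state.
- bot.state(): the state, without advancing time (a new reading comes with each control period).
- bot.read_camera(name): name is "scene" or "top" or "wrist"; returns a dict with "color" (480x640x3 uint8, blue, green, red), "fx", "fy", "cx", "cy" (pixels), "distortion" ([k1, k2, p1, p2, k3] as OpenCV has them; the pictures are not rectified), "rvec" (rotation vector, rad) and "tvec" (3), from world to camera coordinates, as OpenCV has them. Camera axes: x right, y down, z forward; pixel columns grow to the right and rows downward; lengths in m; the calibration is good to about 2 mm. A picture is of the moment at which its call begins. There is no depth.
- bot.sign_off(): hands the job in; it is judged then, once.
The state is a dict: "t": time; "joint_pos": joint angles; "joint_vel": joint speeds; "joint_efforts": joint torques, N m; "tool_pos": TCP position; "eef_rot": TCP orientation; "ft_force": force on the tool from outside, world axes, zero at the start; "ft_torque": the same for the moment, N m; "grip_width": finger opening in m; "finger_force": force on a finger pad.
Only numpy, scipy, OpenCV 4.12 (cv2) and the standard library are available. Lean on these libraries where they do the work, as an engineer would, in place of code of your own. Each camera call takes 0.05 s, during which the arm holds its last target. There are 200 camera calls.

TASK

Make up two kits from the stock on the desk: put the eraser and the drafting weight in the tray with two compartments, and the tape measure, the tall square foam block and the glue bottle in the tray with three. One thing to a compartment, flat on its floor and the same way up as it is now; leave the spare L-shaped foam block and the spare timber cube where they are.

Things in the scene. Friction and masses are not known exactly. Their poses are not given: they have to be found in the camera images.
- eraser: Vinyl eraser, half in a blue card sleeve, lying flat: 20 mm wide (x), 52 mm long (y), 12 mm high. Origin: centre of its underside, z up.
- drafting_weight: Turned dark steel paper weight, 0.42 kg: round base 50 mm across and 27 mm high with a 22 mm knob on top, 46 mm high in all. Origin: centre of its underside, z up. It may be taken by the base or the knob.
- tape_measure: Yellow and black pocket tape measure standing on edge: 28 mm thick (x), about 60 mm long (y), 52 mm high. Origin: centre of its underside (the body reaches from y = -27 to +31 mm), z up. Take it across its thickness.
- glue_bottle: White glue bottle with a grey nozzle, standing: round body 42 mm across, up to about 100 mm, nozzle tip at 134 mm. Origin: centre of its underside, z up.
- foam_tower: Plain light blue foam block, the tall square one: 44 x 44 mm in plan, 58 mm high. Origin: centre of its underside, x and y across its sides, z up.
- foam_l: Spare, not for a kit: low L-shaped light blue foam block, 50 (x) x 80 (y) x 30 mm high. Loose. Origin: centre of the underside of its outline, z up.
- timber_cube: Spare, not for a kit: brown timber cube, 34 mm. Loose. Origin: centre of its underside, z up.
- tray_two: Shallow open wooden tray with two compartments in a row, 92 (x) x 180 (y) mm. Fixed to the desk. Outer wall and dividers 4 mm thick, top at 12 mm; inner floor 3 mm above the desk; each compartment is 84 x 84 mm inside. Origin: centre of its underside. z up, x across the tray, y along its row of compartments; compartment centres at x = 0, y = -44 and +44 mm.
- tray_three: Shallow open wooden tray with three compartments in a row, 92 (x) x 268 (y) mm. Fixed to the desk. Outer wall and dividers 4 mm thick, top at 12 mm; inner floor 3 mm above the desk; each compartment is 84 x 84 mm inside. Origin: centre of its underside. z up, x across the tray, y along its row of compartments; compartment centres at x = 0, y = -88, 0 and +88 mm.
Mind the look-alikes: they are no part of the job. What is shaped like the drafting_weight but orange or purple is not meant.

How it is judged:
By the outcome, as a careful person would: the job done as asked, in the order asked, and still so for the second after the job is handed in, with the robot touching nothing.
It also fails if it takes over 115 s, if anything falls off the work surface, if the arm or the gripper's body presses on something with over 40 N, if the wrist force passes 120 N, or if a joint passes its speed limit or range.

## Working session

There is one attempt and no reset: what is moved stays moved. The work goes in short steps, Python scripts to look and compute and a tool call to move; the robot and the scene stay as the last step left them, time stands still between calls to the robot, and variables do not carry over. Pictures are saved under pics/ and viewed, at most 14 in all, crops included, and the job is handed in when it is done.

Besides the shell and the picture viewer there is one more tool, called after "Request:" as a command line: name --pt "numbers of a row" for each row, then --argument value for the rest. carry_out: Moves the arm, as the interface text tells. Its arguments: {"type":"object","properties":{"deltas":{"type":"array"},"jaw":{"type":"number"},"newtons":{"type":"number"}},"required":["deltas"]}

```bash
mkdir -p pics
cat > h.py <<'E'
import numpy as np, cv2
from bench import bot
def cam(n):
    c=bot.read_camera(n); return c
def K(c): return np.array([[c['fx'],0,c['cx']],[0,c['fy'],c['cy']],[0,0,1.]])
def ray(c,pts,z):
    p=cv2.undistortPoints(np.array(pts,float).reshape(-1,1,2),K(c),np.array(c['distortion'])).reshape(-1,2)
    R=cv2.Rodrigues(np.array(c['rvec'],float))[0]; t=np.array(c['tvec'],float).ravel()
    o=-R.T@t; out=[]
    zs=np.broadcast_to(z,len(p))
    for q,zz in zip(p,zs):
        d=R.T@np.array([q[0],q[1],1]); out.append(o+d*(zz-o[2])/d[2])
    return np.array(out)
def proj(c,P):
    return cv2.projectPoints(np.array(P,float).reshape(-1,1,3),np.array(c['rvec'],float),np.array(c['tvec'],float),K(c),np.array(c['distortion']))[0].reshape(-1,2)
E
python3 - <<'E'
from h import *
import pickle
for n in ("scene","top","wrist"):
    c=cam(n); pickle.dump(c,open(n+'.pkl','wb')); cv2.imwrite(f'pics/{n}.png',c['color'])
    R=cv2.Rodrigues(np.array(c['rvec'],float))[0]; print(n,-R.T@np.array(c['tvec']).ravel(),c['fx'])
print(bot.state(),bot.finger_overhang)
E
```

```text
scene [-0.2104267   0.50525733  0.58828363] 510.93600186890006
top [ 0.22378148 -0.16730667  1.11103742] 489.00791116558247
wrist [0.15413451 0.63752367 0.37411299] 355.5040839637825
{'t': 0.15, 'joint_pos': array([ 1.16440634e+00,  4.80678752e-01,  1.59672373e+00, -3.66981756e-06,
        1.06510985e+00, -4.65707435e-02]), 'joint_vel': array([ 0.00056813, -0.00065592, -0.00188642,  0.00038181, -0.00051658,
       -0.00024211]), 'joint_efforts': array([ 1.01965776e-03, -9.51158953e+01, -4.30459249e+01, -5.25302596e-06,
        8.14063096e-03, -6.39542282e-05]), 'tool_pos': array([0.22871649, 0.60811982, 0.25282769]), 'eef_rot': array([-3.14067383e+00, -3.96091273e-05,  2.78177517e+00]), 'ft_force': array([0.12804216, 0.83335298, 0.5579364 ]), 'ft_torque': array([-0.01865488, -0.00485567,  0.00443666]), 'finger_force': 0.0, 'grip_width': 0.08529983339798375} 0.022
```

View pics/top.png

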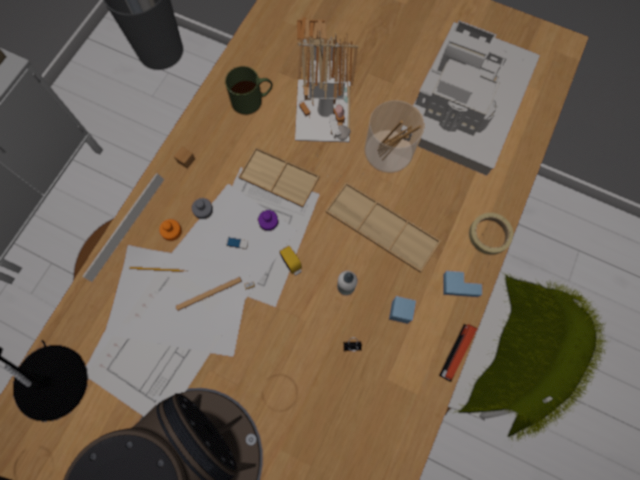

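View pics/scene.png

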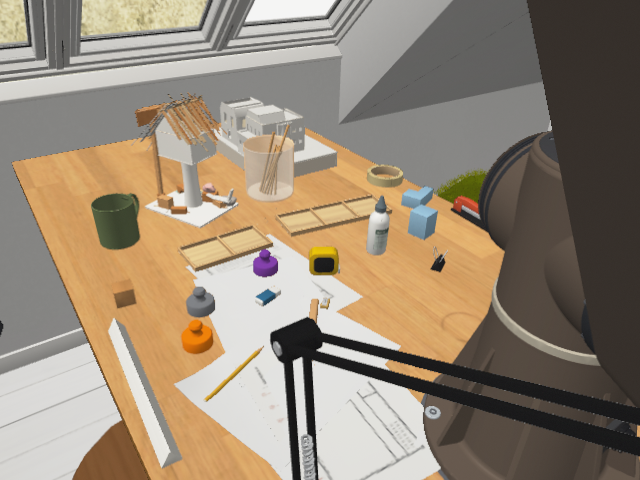

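The top view shows the drafting weight candidates: grey (202,208), orange (171,229), purple (268,219). It also shows the eraser (237,242), tape measure (290,258), bottle (346,281), foam tower (403,309), foam L (461,285), cube (184,157) and the trays (280,177) and (383,227). Now an enlarged crop.

Run:
```python
from h import *
import pickle
c=pickle.load(open('top.pkl','rb'))
im=c['color']
a=cv2.convertScaleAbs(im[140:275,150:325],alpha=1.8); cv2.imwrite('pics/topA.png',cv2.resize(a,None,fx=4.4,fy=4.4,interpolation=cv2.INTER_CUBIC))
a=cv2.convertScaleAbs(im[180:330,310:490],alpha=1.8); cv2.imwrite('pics/topB.png',cv2.resize(a,None,fx=4,fy=4,interpolation=cv2.INTER_CUBIC))
names="base tcp".split()
print(proj(c,[[0,0,0],[.229,.608,.25],[.5,0,0],[.5,.3,0]]))
n=["weight","orange","purple","eraser","tape","bottle","tower","L","cube","two","three","mug","cuptop","lampbase"]
P=[(202,208),(171,229),(268,219),(237,242),(290,258),(346,281),(403,309),(461,285),(184,157),(280,177),(383,227),(245,90),(395,120),(50,383)]
for a,b in zip(n,ray(c,P,[.04,.04,.04,.012,.05,.13,.058,.03,.034,.01,.01,.08,.12,0])): print(a,b.round(3),np.hypot(b[0],b[1]).round(3))
```

```text
[[193.21341171 460.2457883 ]
 [-48.48759869 206.52145471]
 [299.4286387  254.5343016 ]
 [190.06965333 202.93664926]]
weight [0.491 0.251 0.04 ] 0.552
orange [0.414 0.29  0.04 ] 0.506
purple [0.535 0.098 0.04 ] 0.544
eraser [0.46  0.144 0.012] 0.482
tape [0.471 0.008 0.05 ] 0.471
bottle [ 0.459 -0.131  0.13 ] 0.477
tower [ 0.474 -0.265  0.058] 0.543
L [ 0.589 -0.364  0.03 ] 0.692
cube [0.59  0.361 0.034] 0.692
two [0.655 0.131 0.01 ] 0.668
three [ 0.646 -0.15   0.01 ] 0.663
mug [0.799 0.297 0.08 ] 0.853
cuptop [ 0.857 -0.072  0.12 ] 0.861
lampbase [-0.006  0.363  0.   ] 0.363
```

View pics/topA.png

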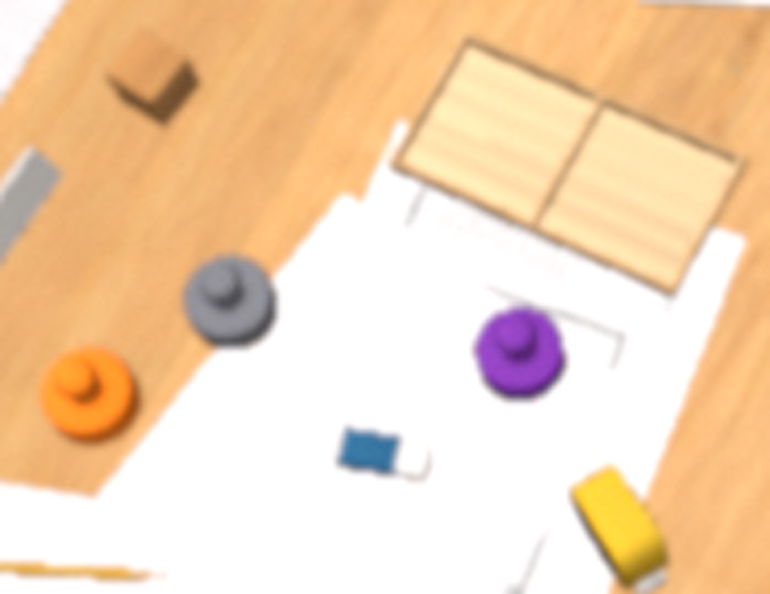

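View pics/topB.png

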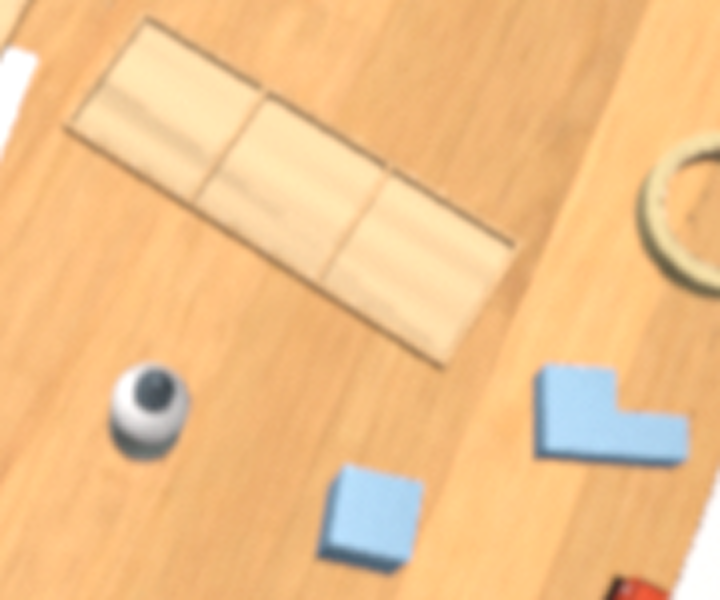

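View pics/wrist.png

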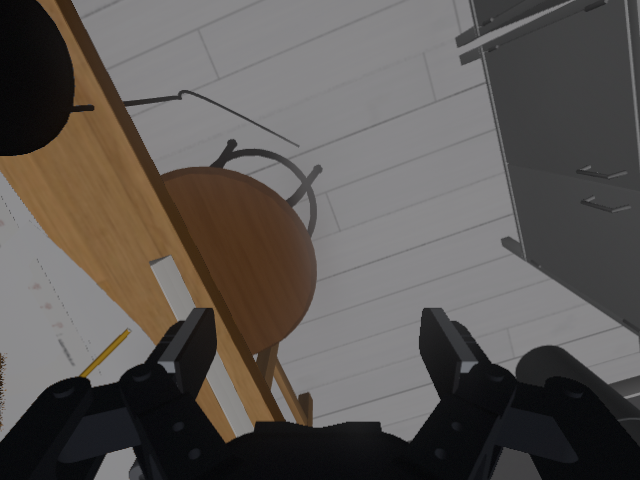

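Run:
```python
from h import *
import pickle
c=pickle.load(open('top.pkl','rb')); s=pickle.load(open('scene.pkl','rb'))
A=lambda P:[((x+.5)/4.4-.5+150,(y+.5)/4.4-.5+140) for x,y in P]
B=lambda P:[((x+.5)/4-.5+310,(y+.5)/4-.5+180) for x,y in P]
def rect(n,P,z):
    q=ray(c,P,z)[:,:2]; m=q.mean(0)
    L=[np.linalg.norm(q[i]-q[(i+1)%4]) for i in range(4)]
    d=(q[1]-q[0])+(q[2]-q[3]); print(n,m.round(4),'sides',np.round(L,3),'dir01 deg',np.degrees(np.arctan2(d[1],d[0])).round(1))
rect('two',A([(468,38),(745,158),(672,296),(392,168)]),.012)
rect('three',B([(146,17),(517,243),(442,368),(66,127)]),.012)
rect('eraser',A([(345,428),(431,445),(425,480),(338,467)]),.012)
rect('tape',A([(610,466),(665,550),(630,585),(572,490)]),.052)
rect('tower',B([(345,465),(424,482),(408,562),(328,548)]),.058)
print('weight knob',ray(c,A([(223,280)]),.046),'base',ray(c,A([(230,298)]),.027))
print('bottle tip',ray(c,B([(156,384)]),.134),'shoulder',ray(c,B([(149,408)]),.1))
print(proj(s,[[-.006,.363,0]]))
R=cv2.Rodrigues(np.array(s['rvec'],float))[0]; o=-R.T@np.array(s['tvec']).ravel()
a,b=ray(c,[(45,385),(0,355)],0); oc=ray(c,[(45,385)],1.0)[0]; n=np.cross(a-b,oc-a)
for p in [(297,340),(300,480),(640,400),(640,440),(310,330)]:
    g=ray(s,[p],0)[0]; t=n@(a-o)/(n@(g-o)); print(p,'ground',g.round(3),'t',t.round(3),(o+t*(g-o)).round(3))
```

```text
two [0.6532 0.133 ] sides [0.175 0.092 0.175 0.091] dir01 deg -89.8
three [ 0.6465 -0.1472] sides [0.26  0.091 0.263 0.088] dir01 deg -98.3
eraser [0.4577 0.1431] sides [0.048 0.02  0.048 0.022] dir01 deg -74.2
tape [0.4701 0.0066] sides [0.053 0.025 0.059 0.023] dir01 deg -122.1
tower [ 0.4766 -0.2654] sides [0.044 0.045 0.043 0.047] dir01 deg -75.2
weight knob [[0.49845006 0.25852813 0.046     ]] base [[0.49589714 0.25740788 0.027     ]]
bottle tip [[ 0.47069913 -0.13087197  0.134     ]] shoulder [[ 0.46583916 -0.13172764  0.1       ]]
[[308.79836066 603.39704105]]
(297, 340) ground [0.333 0.161 0.   ] t 0.491 [0.056 0.336 0.299]
(300, 480) ground [0.115 0.295 0.   ] t 0.721 [0.024 0.354 0.164]
(640, 400) ground [-0.06  -0.195  0.   ] t 1.039 [-0.054 -0.222 -0.023]
(640, 440) ground [-0.096 -0.123  0.   ] t 1.183 [-0.075 -0.238 -0.108]
(310, 330) ground [0.341 0.129 0.   ] t 0.484 [0.056 0.323 0.304]
```

Possible confusions (top image pixels): for the weight, grey/dark (202,208), orange (171,229), purple (268,219), so I choose grey/dark steel. For the tower, the square block (403,309) or the L (461,285), so I choose the square. The crops confirm both, and the fitted sizes match to 2–5 mm.

```bash
cat >> h.py <<'E'
def go(*targets):
    """targets: (x,y,z,yaw_deg) -> fractions relative to current measured pose"""
    s=bot.state(); p=s['tool_pos']; w=s['eef_rot'][2]
    ex,ey=np.array([np.cos(w),np.sin(w),0]),np.array([np.sin(w),-np.cos(w),0])
    print('t',round(s['t'],2),'tcp',p.round(4),'yaw',np.degrees(w).round(1),'F',s['ft_force'].round(1),'w',round(s['grip_width'],4),'ff',round(s['finger_force'],1))
    for x,y,z,yw in targets:
        d=np.array([x,y,z])-p; t=-(np.radians(yw)-w); t=(t+np.pi)%(2*np.pi)-np.pi
        print([round(v,4) for v in (d@ex/.5,d@ey/.5,-d[2]/.5,t/np.pi)])
E
python3 -c "
from h import *
go((.458,.143,.12,105.8))"
```

```text
t 0.15 tcp [0.2287 0.6081 0.2528] yaw 159.4 F [0.1 0.8 0.6] w 0.0853 ff 0.0
[np.float64(-0.7567), np.float64(-0.7092), np.float64(0.2657), np.float64(0.2977)]
```

Request:
carry_out --pt "-0.757 -0.709 0.2 0.298" --pt "-0.757 -0.709 0.2 0.298" --pt "-0.757 -0.709 0.2 0.298" --pt "-0.757 -0.709 0.2 0.298" --pt "-0.757 -0.709 0.2 0.298" --pt "-0.757 -0.709 0.2 0.298" --pt "-0.757 -0.709 0.2 0.298" --pt "-0.757 -0.709 0.2 0.298" --jaw 0.0 --newtons 30

```text
t: 0.95
tool_pos: [0.4031, 0.2544, 0.1773]
eef_rot: [3.141, -0.0, 1.844]
ft_force: [1.8, 0.3, -0.6]
grip_width: 0.0425
finger_force: 0.0
```

```bash
python3 -c "
from h import *
go((.458,.143,.12,105.8))"
```

```text
t 0.95 tcp [0.4031 0.2544 0.1773] yaw 105.7 F [ 1.8  0.3 -0.6] w 0.0425 ff 0.0
[np.float64(-0.2441), np.float64(0.0456), np.float64(0.1146), np.float64(-0.0007)]
```

Request:
carry_out --pt "-0.244 0.046 0.115 0" --pt "-0.244 0.046 0.115 0" --pt "-0.244 0.046 0.115 0" --pt "-0.244 0.046 0.115 0" --pt "-0.244 0.046 0.115 0"

```text
t: 1.45
tool_pos: [0.4578, 0.1443, 0.1197]
eef_rot: [-3.14, -0.0, 1.843]
ft_force: [-0.5, 1.0, 1.0]
grip_width: 0.0427
finger_force: 0.0
```

Run:
```python
from h import *
import pickle
go((.458,.143,.045,105.8),(.458,.143,.028,105.8))
c=cam('wrist'); pickle.dump(c,open('w1.pkl','wb')); cv2.imwrite('pics/w1.png',c['color'])
print(proj(c,[[.4577,.1431,.012],[.458,.143,.1]]))
```

```text
t 1.45 tcp [0.4578 0.1443 0.1197] yaw 105.6 F [-0.5  1.   1. ] w 0.0427 ff 0.0
[np.float64(-0.0027), np.float64(-0.0002), np.float64(0.1494), np.float64(-0.001)]
[np.float64(-0.0027), np.float64(-0.0002), np.float64(0.1834), np.float64(-0.001)]
[[315.13698669 249.49799792]
 [314.56428005 316.13432421]]
```

View pics/w1.png

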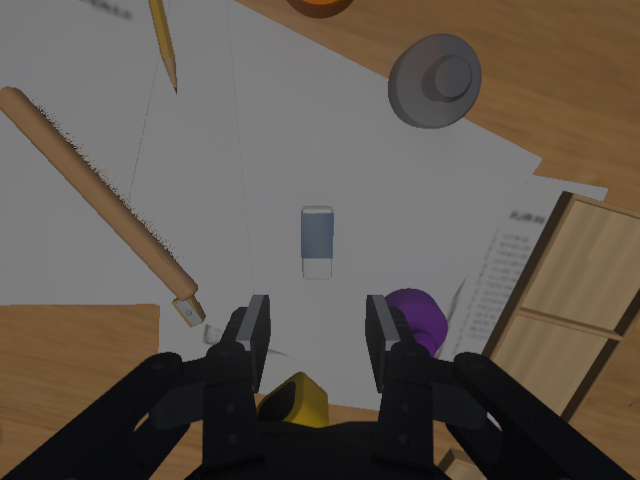

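The wrist view shows the eraser at (317,243), aligned between the fingers, about 4 mm further along tool x than measured. The grey weight knob is at (453,76) and the tray corner at (570,193).

Request:
carry_out --pt "0.006 0.003 0.1 0" --pt "0.006 0.003 0.15 0" --pt "0.006 0.003 0.18 0" --pt "0.006 0.003 0.185 0" --pt "0.006 0.003 0.185 0" --pt "0.006 0.003 0.185 0" --jaw 0.0

```text
t: 2.1
tool_pos: [0.4589, 0.1489, 0.0286]
eef_rot: [3.14, 0.0, 1.846]
ft_force: [0.6, 0.1, 0.1]
grip_width: 0.0427
finger_force: 0.0
```

Run:
```python
from h import *
import pickle
go()
c=pickle.load(open('w1.pkl','rb'))
print(ray(c,[(317.5,243),(453,76),(436,80),(571,193),(523,312)],[.012,.046,.027,.012,.012]))
```

```text
t 2.1 tcp [0.4589 0.1489 0.0286] yaw 105.8 F [0.6 0.1 0.1] w 0.0427 ff 0.0
[[0.45799501 0.1480593  0.012     ]
 [0.49660826 0.26275355 0.046     ]
 [0.49412947 0.26220522 0.027     ]
 [0.60790872 0.22561831 0.012     ]
 [0.61653133 0.13716193 0.012     ]]
```

Request:
carry_out --pt "0 0 0.004 0" --pt "0 0 0.004 0" --pt "0 0 0.004 0" --pt "0 0 0.004 0" --pt "0 0 0.004 0" --pt "0 0 0.004 0" --jaw 1.0 --newtons 25

```text
t: 2.7
tool_pos: [0.459, 0.1485, 0.0263]
eef_rot: [3.14, -0.0, 1.845]
ft_force: [-1.7, 3.1, 7.1]
grip_width: 0.0204
finger_force: 26.0
```

Run:
```python
from h import *
go((.457,.149,.11,105.8),(.653,.0905,.11,90),(.653,.0905,.034,90))
```

```text
t 2.7 tcp [0.459  0.1485 0.0263] yaw 105.7 F [-1.7  3.1  7.1] w 0.0204 ff 26.0
[np.float64(0.002), np.float64(-0.0037), np.float64(-0.1673), np.float64(-0.0004)]
[np.float64(-0.2169), np.float64(0.3419), np.float64(-0.1673), np.float64(0.0874)]
[np.float64(-0.2169), np.float64(0.3419), np.float64(-0.0153), np.float64(0.0874)]
```

Request:
carry_out --pt "0 0 -0.08 0" --pt "0 0 -0.167 0" --pt "-0.1 0.15 -0.167 0.04" --pt "-0.217 0.342 -0.167 0.087" --pt "-0.217 0.342 -0.167 0.087" --pt "-0.217 0.342 -0.167 0.087" --pt "-0.217 0.342 -0.167 0.087" --pt "-0.217 0.342 -0.167 0.087"

```text
t: 3.5
tool_pos: [0.6532, 0.0895, 0.109]
eef_rot: [3.141, -0.0, 1.571]
ft_force: [-0.4, -0.4, -0.6]
grip_width: 0.0201
finger_force: 25.2
```

Run:
```python
from h import *
go((.653,.0905,.04,90),(.653,.0905,.0295,90))
c=cam('wrist'); cv2.imwrite('pics/w2.png',c['color'])
print(proj(c,[[.653,.0905,.003]]))
```

```text
t 3.5 tcp [0.6532 0.0895 0.109 ] yaw 90.0 F [-0.4 -0.4 -0.6] w 0.0201 ff 25.2
[np.float64(0.0019), np.float64(-0.0004), np.float64(0.138), np.float64(0.0001)]
[np.float64(0.0019), np.float64(-0.0004), np.float64(0.159), np.float64(0.0001)]
[[315.48852825 247.90322317]]
```

View pics/w2.png

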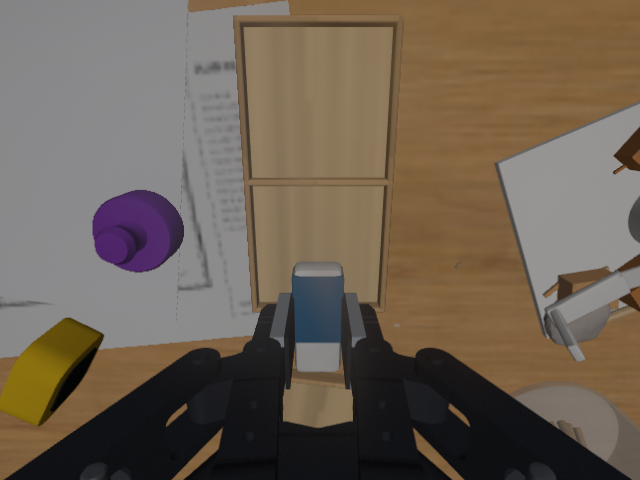

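The wrist view shows the held eraser (318,315) over the near compartment, whose floor centre is at (319,244). I shift about 2 mm and lower.

Request:
carry_out --pt "0.006 0.004 0.08 0" --pt "0.006 0.004 0.13 0" --pt "0.006 0.004 0.15 0" --pt "0.006 0.004 0.157 0" --pt "0.006 0.004 0.158 0" --pt "0.006 0.004 0.158 0"

```text
t: 4.15
tool_pos: [0.655, 0.0934, 0.0313]
eef_rot: [3.14, -0.0, 1.572]
ft_force: [-1.0, -1.3, -0.5]
grip_width: 0.0202
finger_force: 25.2
```

Request:
carry_out --pt "0 0 0 0" --pt "0 0 0 0" --pt "0 0 0 0" --jaw 0.15

```text
t: 4.45
tool_pos: [0.6548, 0.0932, 0.0306]
eef_rot: [3.141, -0.0, 1.572]
ft_force: [-0.1, 0.4, -0.8]
grip_width: 0.0361
finger_force: 0.0
```

Run:
```python
from h import *
go((.653,.09,.11,90),(.496,.26,.11,118),(.496,.26,.035,118))
```

```text
t 4.45 tcp [0.6548 0.0932 0.0306] yaw 90.1 F [-0.1  0.4 -0.8] w 0.0361 ff 0.0
[np.float64(-0.0065), np.float64(-0.0036), np.float64(-0.1588), np.float64(0.0004)]
[np.float64(0.334), np.float64(-0.3171), np.float64(-0.1588), np.float64(-0.1551)]
[np.float64(0.334), np.float64(-0.3171), np.float64(-0.0088), np.float64(-0.1551)]
```

Request:
carry_out --pt "0 0 -0.08 0" --pt "0 0 -0.159 0" --pt "0.2 -0.2 -0.159 -0.08" --pt "0.334 -0.317 -0.159 -0.155" --pt "0.334 -0.317 -0.159 -0.155" --pt "0.334 -0.317 -0.159 -0.155" --pt "0.334 -0.317 -0.159 -0.155" --pt "0.334 -0.317 -0.159 -0.155" --jaw 0.15

```text
t: 5.25
tool_pos: [0.4929, 0.2623, 0.1098]
eef_rot: [-3.141, -0.0, 2.063]
ft_force: [0.3, -0.6, 0.4]
grip_width: 0.0365
finger_force: 0.0
```

Request:
carry_out --pt "0 0 0 0" --pt "0 0 0 0" --pt "0 0 0 0" --jaw -0.75

```text
t: 5.55
tool_pos: [0.4966, 0.2593, 0.1096]
eef_rot: [3.141, 0.0, 2.058]
ft_force: [-0.0, 0.6, 0.1]
grip_width: 0.0748
finger_force: 0.0
```

Run:
```python
from h import *
go((.496,.26,.11,118),(.496,.26,.035,118))
c=cam('wrist'); cv2.imwrite('pics/w3.png',c['color'])
print(proj(c,[[.496,.26,.046],[.496,.26,.027]]))
```

```text
t 5.55 tcp [0.4966 0.2593 0.1096] yaw 117.9 F [-0.   0.6  0.1] w 0.0748 ff 0.0
[np.float64(0.0018), np.float64(-0.0005), np.float64(-0.0008), np.float64(-0.0005)]
[np.float64(0.0018), np.float64(-0.0005), np.float64(0.1492), np.float64(-0.0005)]
[[314.62500008 271.98130309]
 [314.80677714 259.65755606]]
```

View pics/w3.png

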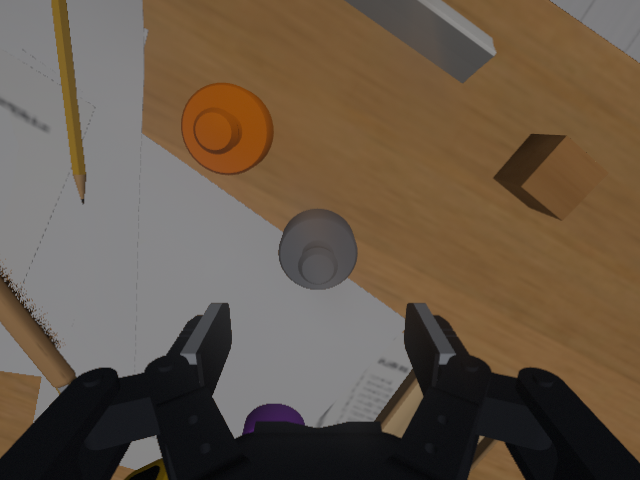

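The wrist view confirms the grey weight (319,250) is between the fingers, with orange (227,128) and purple (275,420) clear.

Request:
carry_out --pt "0.007 0.004 0.08 0" --pt "0.007 0.004 0.13 0" --pt "0.007 0.004 0.149 0" --pt "0.007 0.004 0.149 0" --pt "0.007 0.004 0.149 0"

```text
t: 6.1
tool_pos: [0.4965, 0.2639, 0.0358]
eef_rot: [3.141, 0.0, 2.059]
ft_force: [0.2, 0.5, 0.2]
grip_width: 0.0747
finger_force: 0.0
```

Request:
carry_out --pt "0 0 0 0" --pt "0 0 0 0" --pt "0 0 0 0" --pt "0 0 0 0" --pt "0 0 0 0" --jaw 1.0 --newtons 50

```text
t: 6.6
tool_pos: [0.4965, 0.2642, 0.0366]
eef_rot: [3.14, 0.0, 2.059]
ft_force: [-2.6, -3.0, 17.0]
grip_width: 0.0468
finger_force: 48.6
```

Run:
```python
from h import *
go((.655,.181,.11,90),(.655,.181,.039,90))
```

```text
t 6.6 tcp [0.4965 0.2642 0.0366] yaw 118.0 F [-2.6 -3.  17. ] w 0.0468 ff 48.6
[np.float64(-0.2958), np.float64(0.2019), np.float64(-0.1468), np.float64(0.1555)]
[np.float64(-0.2958), np.float64(0.2019), np.float64(-0.0048), np.float64(0.1555)]
```

Request:
carry_out --pt "0 0 0 0" --pt "0 0 0 0" --pt "0 0 0.01 0" --pt "0 0 0.017 0" --pt "0 0 0.017 0" --jaw -0.6

```text
t: 7.1
tool_pos: [0.4955, 0.2639, 0.0258]
eef_rot: [-3.141, -0.0, 2.059]
ft_force: [-0.7, 0.3, -0.4]
grip_width: 0.0684
finger_force: 0.0
```

Request:
carry_out --pt "0 0 0 0" --pt "0 0 0 0" --pt "0 0 0 0" --pt "0 0 0 0" --jaw 1.0 --newtons 50

```text
t: 7.5
tool_pos: [0.4959, 0.264, 0.0268]
eef_rot: [3.142, 0.0, 2.059]
ft_force: [-1.0, -1.4, 6.2]
grip_width: 0.0475
finger_force: 50.9
```

Run:
```python
from h import *
go((.655,.181,.11,135),(.655,.181,.039,135))
```

```text
t 7.5 tcp [0.4959 0.264  0.0268] yaw 118.0 F [-1.  -1.4  6.2] w 0.0475 ff 50.9
[np.float64(-0.2959), np.float64(0.2031), np.float64(-0.1663), np.float64(-0.0945)]
[np.float64(-0.2959), np.float64(0.2031), np.float64(-0.0243), np.float64(-0.0945)]
```

Request:
carry_out --pt "0 0 -0.02 0" --pt "0 0 -0.04 0" --pt "0 0 -0.06 0" --pt "0 0 -0.1 0" --pt "0 0 -0.166 0" --pt "0 0 -0.166 0" --pt "0 0 -0.166 0"

```text
t: 8.2
tool_pos: [0.4963, 0.2643, 0.1106]
eef_rot: [3.139, 0.0, 2.059]
ft_force: [0.0, 0.4, -6.2]
grip_width: 0.0476
finger_force: 53.5
```

Run:
```python
from h import *
go((.655,.181,.11,135),(.655,.181,.029,135))
```

```text
t 8.2 tcp [0.4963 0.2643 0.1106] yaw 118.0 F [ 0.   0.4 -6.2] w 0.0476 ff 53.5
[np.float64(-0.296), np.float64(0.202), np.float64(0.0013), np.float64(-0.0945)]
[np.float64(-0.296), np.float64(0.202), np.float64(0.1633), np.float64(-0.0945)]
```

Holding it firmly. Move to the far compartment.

Request:
carry_out --pt "-0.15 0.1 0 -0.05" --pt "-0.296 0.202 0 -0.0945" --pt "-0.296 0.202 0 -0.0945" --pt "-0.296 0.202 0 -0.0945" --pt "-0.296 0.202 0 -0.0945" --pt "-0.296 0.202 0 -0.0945" --pt "-0.296 0.202 0 -0.0945"

```text
t: 8.9
tool_pos: [0.653, 0.1809, 0.1084]
eef_rot: [-3.14, -0.001, 2.356]
ft_force: [0.1, -0.5, -5.3]
grip_width: 0.0473
finger_force: 53.6
```

Run:
```python
from h import *
go((.655,.181,.05,135),(.655,.181,.029,135))
c=cam('wrist'); cv2.imwrite('pics/w4.png',c['color'])
print(proj(c,[[.655,.181,.003]]))
```

```text
t 8.9 tcp [0.653  0.1809 0.1084] yaw 135.0 F [ 0.1 -0.5 -5.3] w 0.0473 ff 53.6
[np.float64(-0.0026), np.float64(0.0029), np.float64(0.1169), np.float64(0.0)]
[np.float64(-0.0026), np.float64(0.0029), np.float64(0.1589), np.float64(0.0)]
[[317.77177895 249.92691152]]
```

View pics/w4.png

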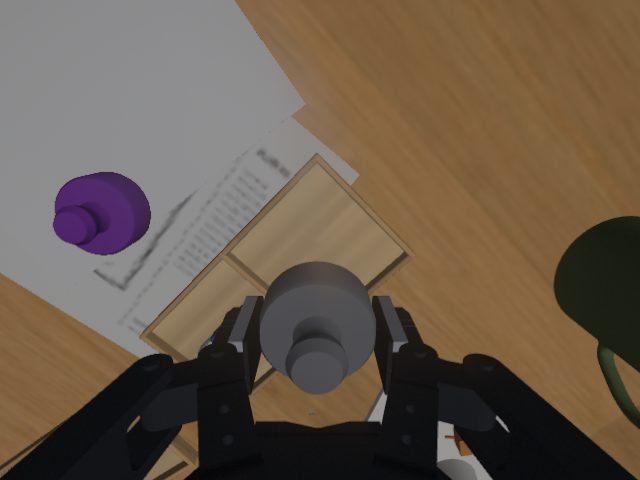

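The compartment's centre appears at about (319,249), matching the predicted (318,250), and the weight is held square. Lower.

Request:
carry_out --pt "-0.002 0.003 0.06 0" --pt "-0.002 0.003 0.11 0" --pt "-0.002 0.003 0.14 0" --pt "-0.002 0.003 0.154 0" --pt "-0.002 0.003 0.157 0" --pt "-0.002 0.003 0.157 0"

```text
t: 9.55
tool_pos: [0.6566, 0.1814, 0.0317]
eef_rot: [3.141, 0.0, 2.356]
ft_force: [0.4, 0.5, -4.2]
grip_width: 0.0474
finger_force: 53.6
```

Request:
carry_out --pt "0 0 0 0" --pt "0 0 0 0" --pt "0 0 0 0" --jaw -0.42

```text
t: 9.85
tool_pos: [0.6569, 0.1812, 0.032]
eef_rot: [3.14, 0.001, 2.356]
ft_force: [0.2, -0.1, -0.0]
grip_width: 0.0607
finger_force: 0.0
```

Request:
carry_out --pt "0 0 -0.05 0" --pt "0 0 -0.1 0" --pt "0 0 -0.16 0" --pt "0 0 -0.18 0" --pt "0 0 -0.18 0"

```text
t: 10.35
tool_pos: [0.6574, 0.1813, 0.123]
eef_rot: [3.139, 0.002, 2.356]
ft_force: [0.2, 0.4, -0.6]
grip_width: 0.0608
finger_force: 0.0
```

Run:
```python
from h import *
go((.471,.010,.12,58),(.471,.010,.12,-122),(.471,.010,.035,58))
```

```text
t 10.35 tcp [0.6574 0.1813 0.123 ] yaw 135.0 F [ 0.2  0.4 -0.6] w 0.0608 ff 0.0
[np.float64(0.0213), np.float64(-0.5059), np.float64(0.0061), np.float64(0.4277)]
[np.float64(0.0213), np.float64(-0.5059), np.float64(0.0061), np.float64(-0.5723)]
[np.float64(0.0213), np.float64(-0.5059), np.float64(0.1761), np.float64(0.4277)]
```

Request:
carry_out --pt "0.021 -0.506 0.006 0.428" --pt "0.021 -0.506 0.006 0.428" --pt "0.021 -0.506 0.006 0.428" --pt "0.021 -0.506 0.006 0.428" --pt "0.021 -0.506 0.006 0.428" --pt "0.021 -0.506 0.006 0.428" --pt "0.021 -0.506 0.006 0.428" --pt "0.021 -0.506 0.006 0.428"

```text
t: 11.15
tool_pos: [0.4691, 0.0092, 0.1172]
eef_rot: [-3.14, 0.001, 1.149]
ft_force: [0.8, -0.0, 0.5]
grip_width: 0.0608
finger_force: 0.0
```

Run:
```python
from h import *
go((.471,.010,.12,58))
```

```text
t 11.15 tcp [0.4691 0.0092 0.1172] yaw 65.8 F [ 0.8 -0.   0.5] w 0.0608 ff 0.0
[np.float64(0.003), np.float64(0.0029), np.float64(-0.0055), np.float64(0.0435)]
```

Request:
carry_out --pt "0.003 0.003 -0.005 0.043" --pt "0.003 0.003 -0.005 0.043" --pt "0.003 0.003 -0.005 0.043"

```text
t: 11.45
tool_pos: [0.4715, 0.0104, 0.1199]
eef_rot: [-3.141, 0.0, 1.025]
ft_force: [0.2, -0.2, -0.9]
grip_width: 0.0604
finger_force: 0.0
```

Run:
```python
from h import *
import pickle
go((.471,.010,.035,58))
c=cam('wrist'); pickle.dump(c,open('w5.pkl','wb')); cv2.imwrite('pics/w5.png',c['color'])
print(proj(c,[[.470,.0066,.052]]))
```

```text
t 11.45 tcp [0.4715 0.0104 0.1199] yaw 58.8 F [ 0.2 -0.2 -0.9] w 0.0604 ff 0.0
[np.float64(-0.0012), np.float64(-0.0004), np.float64(0.1699), np.float64(0.0042)]
[[318.10321486 278.5008245 ]]
```

View pics/w5.png

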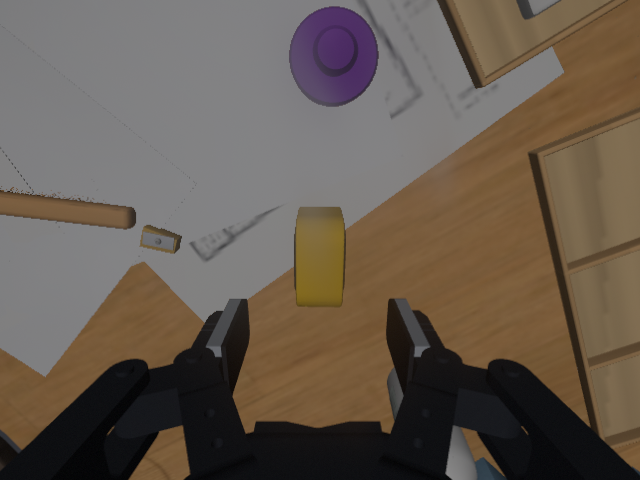

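Run:
```python
from h import *
import pickle
c=pickle.load(open('w5.pkl','rb'))
print(ray(c,[(320,262),(320,303),(320,222),(320,208),(535,153)],[.052,.045,.052,.03,.012]))
print(proj(c,[np.array([.471,.0104,.052])+a*np.array([np.cos(1.025),np.sin(1.025),0]) for a in (-.03,0,.03)]))
```

```text
[[ 0.47627553  0.01485189  0.052     ]
 [ 0.46079676 -0.01085727  0.045     ]
 [ 0.48853575  0.03513788  0.052     ]
 [ 0.49010709  0.03743203  0.03      ]
 [ 0.62208369 -0.00616792  0.012     ]]
[[316.23250394 318.23245165]
 [316.17247495 272.53318131]
 [316.10690925 222.4324493 ]]
```

Request:
carry_out --pt "0.009 0.002 0.08 0.004" --pt "0.009 0.002 0.14 0.004" --pt "0.009 0.002 0.168 0.004" --pt "0.009 0.002 0.17 0.004" --pt "0.009 0.002 0.17 0.004"

```text
t: 12.0
tool_pos: [0.4748, 0.0137, 0.0354]
eef_rot: [-3.141, 0.001, 1.01]
ft_force: [1.2, -0.4, 0.3]
grip_width: 0.0604
finger_force: 0.0
```

Request:
carry_out --pt "0 0 0 0" --pt "0 0 0 0" --pt "0 0 0 0" --pt "0 0 0 0" --pt "0 0 0 0" --jaw 1.0 --newtons 40

```text
t: 12.5
tool_pos: [0.4757, 0.0137, 0.0365]
eef_rot: [3.14, -0.001, 1.009]
ft_force: [-0.5, 0.1, 7.9]
grip_width: 0.0276
finger_force: 39.1
```

Run:
```python
from h import *
go((.660,-.059,.12,81.7),(.660,-.059,.038,81.7))
```

```text
t 12.5 tcp [0.4757 0.0137 0.0365] yaw 57.8 F [-0.5  0.1  7.9] w 0.0276 ff 39.1
[np.float64(0.0734), np.float64(0.3893), np.float64(-0.167), np.float64(-0.1328)]
[np.float64(0.0734), np.float64(0.3893), np.float64(-0.003), np.float64(-0.1328)]
```

Request:
carry_out --pt "0 0 -0.08 0" --pt "0 0 -0.167 0" --pt "0.04 0.2 -0.167 -0.07" --pt "0.073 0.389 -0.167 -0.133" --pt "0.073 0.389 -0.167 -0.133" --pt "0.073 0.389 -0.167 -0.133" --pt "0.073 0.389 -0.167 -0.133" --pt "0.073 0.389 -0.167 -0.133"

```text
t: 13.3
tool_pos: [0.6594, -0.0596, 0.1191]
eef_rot: [3.141, -0.0, 1.426]
ft_force: [-1.0, 0.2, -2.2]
grip_width: 0.0276
finger_force: 40.5
```

Run:
```python
from h import *
go((.660,-.059,.12,81.7),(.660,-.059,.0395,81.7))
c=cam('wrist'); cv2.imwrite('pics/w6.png',c['color'])
print(proj(c,[[.660,-.059,.003]]))
```

```text
t 13.3 tcp [ 0.6594 -0.0596  0.1191] yaw 81.7 F [-1.   0.2 -2.2] w 0.0276 ff 40.5
[np.float64(0.0013), np.float64(0.001), np.float64(-0.0018), np.float64(-0.0001)]
[np.float64(0.0013), np.float64(0.001), np.float64(0.1592), np.float64(-0.0001)]
[[316.77994901 243.75925163]]
```

View pics/w6.png

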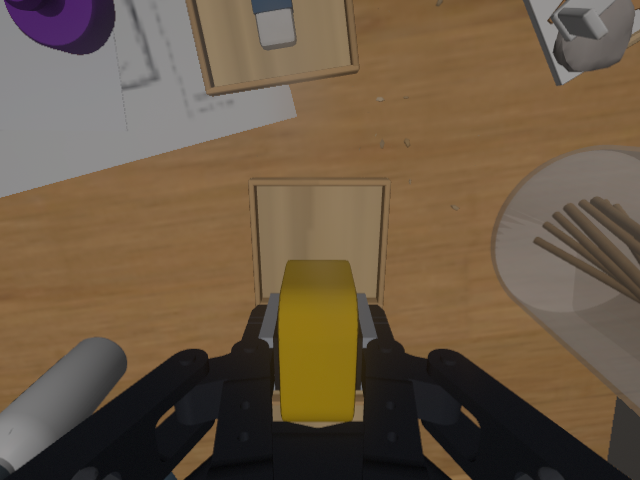

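The tape is held square over the first compartment of tray three (floor centre (320,242)), and the eraser is visible lying flat at (275,25). Lower.

Request:
carry_out --pt "0.002 0.003 0.07 0" --pt "0.002 0.003 0.12 0" --pt "0.002 0.003 0.15 0" --pt "0.002 0.003 0.157 0" --pt "0.002 0.003 0.159 0" --pt "0.002 0.003 0.159 0"

```text
t: 13.95
tool_pos: [0.6609, -0.0582, 0.0404]
eef_rot: [3.141, 0.0, 1.427]
ft_force: [0.3, -0.7, -2.0]
grip_width: 0.0278
finger_force: 40.6
```

Request:
carry_out --pt "0 0 0 0" --pt "0 0 0 0" --pt "0 0 0 0" --jaw -0.05

```text
t: 14.25
tool_pos: [0.6611, -0.0583, 0.04]
eef_rot: [3.141, -0.0, 1.426]
ft_force: [0.4, -0.4, -1.5]
grip_width: 0.0447
finger_force: 0.0
```

Request:
carry_out --pt "0 0 -0.05 0" --pt "0 0 -0.1 0" --pt "0 0 -0.16 0" --pt "0 0 -0.18 0" --pt "0 0 -0.18 0"

```text
t: 14.75
tool_pos: [0.6618, -0.0585, 0.1313]
eef_rot: [3.139, -0.0, 1.426]
ft_force: [-0.4, 1.3, -0.4]
grip_width: 0.0447
finger_force: 0.0
```

Run:
```python
from h import *
go((.478,-.263,.13,104.8),(.478,-.263,.13,14.8))
```

```text
t 14.75 tcp [ 0.6618 -0.0585  0.1313] yaw 81.7 F [-0.4  1.3 -0.4] w 0.0447 ff 0.0
[np.float64(-0.4577), np.float64(-0.3048), np.float64(0.0025), np.float64(-0.1282)]
[np.float64(-0.4577), np.float64(-0.3048), np.float64(0.0025), np.float64(0.3718)]
```

Request:
carry_out --pt "-0.05 -0.03 -0.1 0" --pt "-0.458 -0.305 -0.1 -0.128" --pt "-0.458 -0.305 -0.1 -0.128" --pt "-0.458 -0.305 -0.1 -0.128" --pt "-0.458 -0.305 -0.1 -0.128" --pt "-0.458 -0.305 -0.1 -0.128" --pt "-0.458 -0.305 -0.1 -0.128" --pt "-0.458 -0.305 -0.1 -0.128" --jaw -0.05

```text
t: 15.55
tool_pos: [0.4756, -0.2638, 0.1786]
eef_rot: [-3.141, -0.001, 1.826]
ft_force: [0.3, 0.0, -0.6]
grip_width: 0.0452
finger_force: 0.0
```

Request:
carry_out --pt "0 0 0 0" --pt "0 0 0.06 0" --pt "0 0 0.1 0" --pt "0 0 0.1 0" --pt "0 0 0.1 0" --jaw -0.8

```text
t: 16.05
tool_pos: [0.4774, -0.262, 0.1294]
eef_rot: [-3.141, -0.001, 1.83]
ft_force: [0.3, -0.2, 0.5]
grip_width: 0.0767
finger_force: 0.0
```

Run:
```python
from h import *
import pickle
go((.478,-.263,.13,104.8),(.478,-.263,.035,104.8))
c=cam('wrist'); pickle.dump(c,open('w7.pkl','wb')); cv2.imwrite('pics/w7.png',c['color'])
print(proj(c,[[.4766,-.2654,.058]]))
```

```text
t 16.05 tcp [ 0.4774 -0.262   0.1294] yaw 104.9 F [ 0.3 -0.2  0.5] w 0.0767 ff 0.0
[np.float64(-0.0021), np.float64(0.0006), np.float64(-0.0011), np.float64(0.0003)]
[np.float64(-0.0021), np.float64(0.0006), np.float64(0.1889), np.float64(0.0003)]
[[312.52147902 273.41892921]]
```

View pics/w7.png

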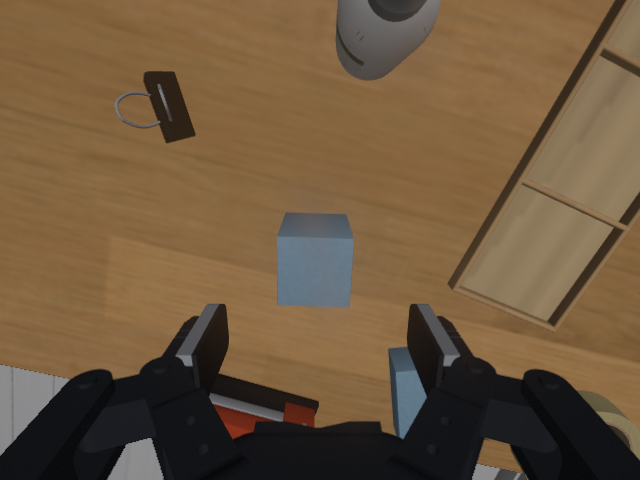

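The tower's top face centre is at (315,271), square to the fingers. The L lies clear at (400,390). Grasp.

Request:
carry_out --pt "-0.002 0.002 0.08 0" --pt "-0.002 0.002 0.14 0" --pt "-0.002 0.002 0.18 0" --pt "-0.002 0.002 0.189 0" --pt "-0.002 0.002 0.189 0" --pt "-0.002 0.002 0.189 0"

```text
t: 16.7
tool_pos: [0.479, -0.2641, 0.0364]
eef_rot: [3.14, 0.001, 1.829]
ft_force: [0.2, -0.3, 0.2]
grip_width: 0.0772
finger_force: 0.0
```

Request:
carry_out --pt "0 0 0 0" --pt "0 0 0 0" --pt "0 0 0 0" --pt "0 0 0 0" --pt "0 0 0 0" --jaw 1.0 --newtons 25

```text
t: 17.2
tool_pos: [0.4786, -0.264, 0.036]
eef_rot: [3.141, 0.001, 1.828]
ft_force: [-1.7, 0.5, 10.0]
grip_width: 0.0436
finger_force: 25.3
```

Run:
```python
from h import *
import pickle
go((.478,-.263,.13,104.8),(.635,-.233,.13,81.7))
c=pickle.load(open('w7.pkl','rb'))
print(ray(c,[(451,288),(555,327),(527,182),(626,229),(367,76),(397,-10)],[.012,.012,.012,.012,0,.12]))
```

```text
t 17.2 tcp [ 0.4786 -0.264   0.036 ] yaw 104.8 F [-1.7  0.5 10. ] w 0.0436 ff 25.3
[np.float64(0.0022), np.float64(-0.0006), np.float64(-0.188), np.float64(-0.0002)]
[np.float64(-0.0197), np.float64(0.3184), np.float64(-0.188), np.float64(0.1281)]
[[ 0.58329109 -0.27015229  0.012     ]
 [ 0.6734081  -0.2807305   0.012     ]
 [ 0.60379144 -0.18350158  0.012     ]
 [ 0.68572874 -0.19590583  0.012     ]
 [ 0.48144279 -0.14713951  0.        ]
 [ 0.47185385 -0.138248    0.12      ]]
```

Request:
carry_out --pt "0 0 -0.08 0" --pt "0 0 -0.15 0" --pt "-0.01 0.16 -0.188 0.06" --pt "-0.02 0.32 -0.188 0.128" --pt "-0.02 0.32 -0.188 0.128" --pt "-0.02 0.32 -0.188 0.128" --pt "-0.02 0.32 -0.188 0.128" --pt "-0.02 0.32 -0.188 0.128"

```text
t: 18.0
tool_pos: [0.6343, -0.2324, 0.1288]
eef_rot: [-3.14, -0.0, 1.427]
ft_force: [-0.8, 0.6, -0.3]
grip_width: 0.0436
finger_force: 26.3
```

Run:
```python
from h import *
go((.636,-.233,.045,81.7),(.636,-.233,.0395,81.7))
```

```text
t 18.0 tcp [ 0.6343 -0.2324  0.1288] yaw 81.8 F [-0.8  0.6 -0.3] w 0.0436 ff 26.3
[np.float64(-0.0007), np.float64(0.0035), np.float64(0.1675), np.float64(0.0005)]
[np.float64(-0.0007), np.float64(0.0035), np.float64(0.1785), np.float64(0.0005)]
```

Request:
carry_out --pt "-0.001 0.003 0.08 0" --pt "-0.001 0.003 0.14 0" --pt "-0.001 0.003 0.17 0" --pt "-0.001 0.003 0.177 0" --pt "-0.001 0.003 0.178 0" --pt "-0.001 0.003 0.178 0"

```text
t: 18.6
tool_pos: [0.6374, -0.2338, 0.0414]
eef_rot: [3.14, 0.0, 1.426]
ft_force: [0.7, 0.1, -1.6]
grip_width: 0.0438
finger_force: 26.3
```

Request:
carry_out --pt "0 0 0 0" --pt "0 0 0 0" --pt "0 0 0 0" --jaw -0.4

```text
t: 18.9
tool_pos: [0.6371, -0.2334, 0.0407]
eef_rot: [3.141, 0.0, 1.426]
ft_force: [-0.2, -0.2, 0.1]
grip_width: 0.0599
finger_force: 0.0
```

Request:
carry_out --pt "0 0 -0.05 0" --pt "0 0 -0.1 0" --pt "0 0 -0.16 0" --pt "0 0 -0.22 0" --pt "0 0 -0.3 0" --pt "0 0 -0.32 0" --pt "0 0 -0.32 0"

```text
t: 19.6
tool_pos: [0.6378, -0.2337, 0.2023]
eef_rot: [3.138, 0.001, 1.426]
ft_force: [0.1, -0.5, -1.1]
grip_width: 0.0595
finger_force: 0.0
```

Run:
```python
from h import *
go((.469,-.132,.2,74),(.469,-.132,.2,81.7))
c=cam('scene'); 
a=c['color'][165:285,170:470]
cv2.imwrite('pics/s2.png',cv2.resize(a,None,fx=2.6,fy=2.6,interpolation=cv2.INTER_CUBIC))
print('z marks',proj(c,[[.467,-.131,z] for z in (0,.05,.085,.1,.134)]).round(1))
```

```text
t 19.6 tcp [ 0.6378 -0.2337  0.2023] yaw 81.7 F [ 0.1 -0.5 -1.1] w 0.0595 ff 0.0
[np.float64(0.1527), np.float64(-0.3634), np.float64(0.0046), np.float64(0.0429)]
[np.float64(0.1527), np.float64(-0.3634), np.float64(0.0046), np.float64(0.0001)]
z marks [[378.5 252.2]
 [380.4 232. ]
 [381.8 217.3]
 [382.4 210.8]
 [383.8 195.8]]
```

View pics/s2.png

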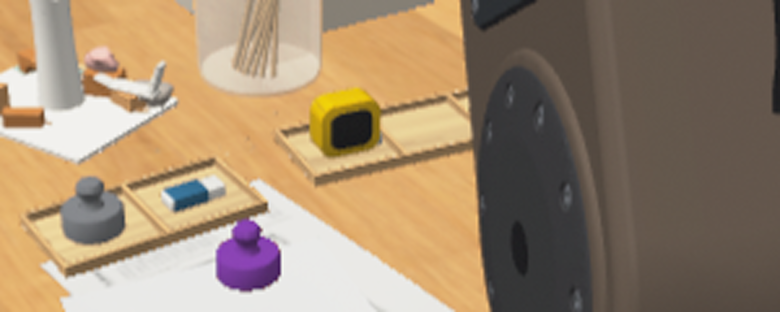

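Kit one is in place: weight, then eraser, each flat in its compartment. The tape is standing in the first compartment of tray three. The bottle is hidden by the arm, so I measure its profile from the first scene image.

Run:
```python
from h import *
import pickle
c=pickle.load(open('scene.pkl','rb')); im=c['color'].astype(int)
# bottle/nozzle: low saturation vs wood
sat=im.max(2)-im.min(2)
zz={int(round(proj(c,[[.469,-.133,z/1000]])[0][1])):z for z in range(0,140)}
for r in range(194,258,3):
    xs=np.where(sat[r,355:405]<40)[0]+355
    print(r,'z',zz.get(r),(xs.min(),xs.max(),len(xs)) if len(xs) else None)
```

```text
194 z 137 (np.int64(402), np.int64(402), 1)
197 z 131 (np.int64(380), np.int64(383), 4)
200 z 124 (np.int64(379), np.int64(383), 5)
203 z 117 (np.int64(377), np.int64(401), 9)
206 z 110 (np.int64(375), np.int64(386), 12)
209 z 103 (np.int64(375), np.int64(385), 11)
212 z 97 (np.int64(373), np.int64(386), 14)
215 z 90 (np.int64(370), np.int64(388), 19)
218 z 83 (np.int64(369), np.int64(388), 20)
221 z 75 (np.int64(369), np.int64(388), 20)
224 z 68 (np.int64(369), np.int64(388), 20)
227 z 61 (np.int64(368), np.int64(388), 21)
230 z 54 (np.int64(368), np.int64(387), 20)
233 z 47 (np.int64(368), np.int64(387), 20)
236 z 39 (np.int64(368), np.int64(387), 20)
239 z 32 (np.int64(367), np.int64(386), 20)
242 z 25 (np.int64(367), np.int64(386), 20)
245 z 17 (np.int64(367), np.int64(385), 19)
248 z 10 (np.int64(366), np.int64(385), 20)
251 z 2 (np.int64(367), np.int64(384), 18)
254 z None (np.int64(373), np.int64(380), 8)
257 z None None
```

Request:
carry_out --pt "0.153 -0.363 0 0" --pt "0.153 -0.363 0 0" --pt "0.153 -0.363 0 0" --pt "0.153 -0.363 0 0" --pt "0.153 -0.363 0 0" --pt "0.153 -0.363 0 0" --pt "0.153 -0.363 0 0" --jaw -0.8

```text
t: 20.35
tool_pos: [0.4688, -0.1318, 0.1995]
eef_rot: [-3.141, 0.0, 1.426]
ft_force: [0.2, -0.8, 0.1]
grip_width: 0.0768
finger_force: 0.0
```

Run:
```python
from h import *
go((.469,-.132,.087,81.7))
c=cam('wrist'); cv2.imwrite('pics/w8.png',c['color'])
print(proj(c,[[.469,-.132,z] for z in (.134,.1,.085)]).round(1))
```

```text
t 20.35 tcp [ 0.4688 -0.1318  0.1995] yaw 81.7 F [ 0.2 -0.8  0.1] w 0.0768 ff 0.0
[np.float64(-0.0004), np.float64(0.0004), np.float64(0.225), np.float64(0.0001)]
[[316.2 273.7]
 [316.3 253. ]
 [316.3 245.6]]
```

View pics/w8.png

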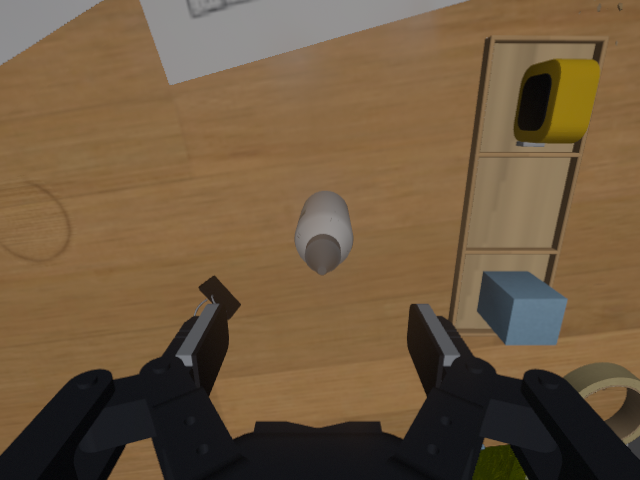

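The bottle's tip is at (321,274), 2–3 mm right of the prediction. The tape and tower both stand in their compartments. Descend.

Request:
carry_out --pt "0 0.005 0.05 0" --pt "0 0.005 0.1 0" --pt "0 0.005 0.15 0" --pt "0 0.005 0.19 0" --pt "0 0.005 0.215 0" --pt "0 0.005 0.224 0" --pt "0 0.005 0.225 0" --pt "0 0.005 0.225 0"

```text
t: 21.2
tool_pos: [0.4712, -0.1321, 0.088]
eef_rot: [3.141, 0.0, 1.426]
ft_force: [0.4, 0.4, 0.2]
grip_width: 0.0771
finger_force: 0.0
```

Request:
carry_out --pt "0 0 0 0" --pt "0 0 0 0" --pt "0 0 0 0" --pt "0 0 0 0" --pt "0 0 0 0" --jaw 1.0 --newtons 30

```text
t: 21.7
tool_pos: [0.4712, -0.132, 0.0883]
eef_rot: [3.14, 0.0, 1.426]
ft_force: [0.5, 0.6, 8.2]
grip_width: 0.0404
finger_force: 29.2
```

Run:
```python
from h import *
go((.471,-.131,.187,81.7),(.648,-.146,.187,81.7))
```

```text
t 21.7 tcp [ 0.4712 -0.132   0.0883] yaw 81.7 F [0.5 0.6 8.2] w 0.0404 ff 29.2
[np.float64(0.0019), np.float64(-0.0008), np.float64(-0.1975), np.float64(0.0001)]
[np.float64(0.0232), np.float64(0.3538), np.float64(-0.1975), np.float64(0.0001)]
```

Request:
carry_out --pt "0 0 -0.05 0" --pt "0 0 -0.1 0" --pt "0 0 -0.16 0" --pt "0 0 -0.198 0" --pt "0.01 0.08 -0.198 0" --pt "0.01 0.16 -0.198 0" --pt "0.02 0.24 -0.198 0" --pt "0.023 0.31 -0.198 0"

```text
t: 22.5
tool_pos: [0.6276, -0.1426, 0.187]
eef_rot: [3.141, 0.0, 1.427]
ft_force: [-0.1, 0.2, -1.2]
grip_width: 0.0405
finger_force: 31.2
```

Request:
carry_out --pt "0 0 0 0" --pt "0 0 0 0"

```text
t: 22.7
tool_pos: [0.6257, -0.1426, 0.1862]
eef_rot: [-3.141, -0.0, 1.427]
ft_force: [-1.9, -0.5, -2.3]
grip_width: 0.0406
finger_force: 31.3
```

Run:
```python
from h import *
go((.648,-.146,.187,81.7),(.648,-.146,.0917,81.7))
```

```text
t 22.7 tcp [ 0.6257 -0.1426  0.1862] yaw 81.7 F [-1.9 -0.5 -2.3] w 0.0406 ff 31.3
[np.float64(-0.0003), np.float64(0.0451), np.float64(-0.0017), np.float64(0.0002)]
[np.float64(-0.0003), np.float64(0.0451), np.float64(0.1889), np.float64(0.0002)]
```

Request:
carry_out --pt "0 0.045 0 0" --pt "0 0.045 0.04 0" --pt "0 0.045 0.09 0" --pt "0 0.045 0.14 0" --pt "0 0.045 0.17 0" --pt "0 0.045 0.184 0" --pt "0 0.045 0.189 0" --pt "0 0.045 0.189 0"

```text
t: 23.5
tool_pos: [0.6482, -0.1461, 0.0927]
eef_rot: [3.141, 0.0, 1.426]
ft_force: [-0.1, 0.5, -1.0]
grip_width: 0.0402
finger_force: 31.3
```

Request:
carry_out --pt "0 0 0.001 0" --pt "0 0 0.001 0"

```text
t: 23.7
tool_pos: [0.6484, -0.1461, 0.0924]
eef_rot: [3.14, 0.0, 1.426]
ft_force: [-0.4, -0.2, -1.1]
grip_width: 0.0402
finger_force: 31.3
```

Run:
```python
from h import *
go((.648,-.146,.0917,81.7))
```

```text
t 23.7 tcp [ 0.6484 -0.1461  0.0924] yaw 81.7 F [-0.4 -0.2 -1.1] w 0.0402 ff 31.3
[np.float64(0.0002), np.float64(-0.0008), np.float64(0.0014), np.float64(0.0001)]
```

Request:
carry_out --pt "0 0 0.002 0" --pt "0 0 0.002 0"

```text
t: 23.9
tool_pos: [0.6485, -0.1461, 0.0914]
eef_rot: [3.14, 0.0, 1.426]
ft_force: [0.0, 0.1, 5.7]
grip_width: 0.04
finger_force: 31.7
```

Request:
carry_out --pt "0 0 0 0" --pt "0 0 0 0" --pt "0 0 0 0" --pt "0 0 0 0" --jaw -0.8

```text
t: 24.3
tool_pos: [0.6479, -0.146, 0.0905]
eef_rot: [-3.141, 0.0, 1.426]
ft_force: [0.2, -0.0, -1.1]
grip_width: 0.0769
finger_force: 0.0
```

Request:
carry_out --pt "0 0 -0.05 0" --pt "0 0 -0.1 0" --pt "0 0 -0.16 0" --pt "0 0 -0.22 0" --pt "0 0 -0.3 0" --pt "0 0 -0.32 0" --pt "0 0 -0.32 0"

```text
t: 25.0
tool_pos: [0.6489, -0.1462, 0.2525]
eef_rot: [3.138, 0.0, 1.426]
ft_force: [-0.1, 0.6, -0.2]
grip_width: 0.0768
finger_force: 0.0
```

Request:
carry_out --pt "-0.3 -0.25 0 0" --pt "-0.3 -0.25 0 0" --pt "-0.3 -0.25 0 0" --pt "-0.3 -0.25 0 0" --pt "-0.3 -0.25 0 0" --pt "-0.3 -0.25 0 0"

```text
t: 25.6
tool_pos: [0.5015, -0.2769, 0.2493]
eef_rot: [-3.14, -0.001, 1.424]
ft_force: [0.4, -1.0, -1.3]
grip_width: 0.0767
finger_force: 0.0
```

Run:
```python
from h import *
go()
a=cv2.convertScaleAbs(cam('top')['color'][120:330,160:480],alpha=1.6)
b=cam('scene')['color'][150:330,100:420]
a=cv2.resize(a,(457,300)); b=cv2.resize(b,(533,300))
o=np.zeros((600,533,3),np.uint8); o[:300,:457]=a; o[300:]=b
cv2.imwrite('pics/fin.png',o)
```

```text
t 25.6 tcp [ 0.5015 -0.2769  0.2493] yaw 81.6 F [ 0.4 -1.  -1.3] w 0.0767 ff 0.0
```

View pics/fin.png

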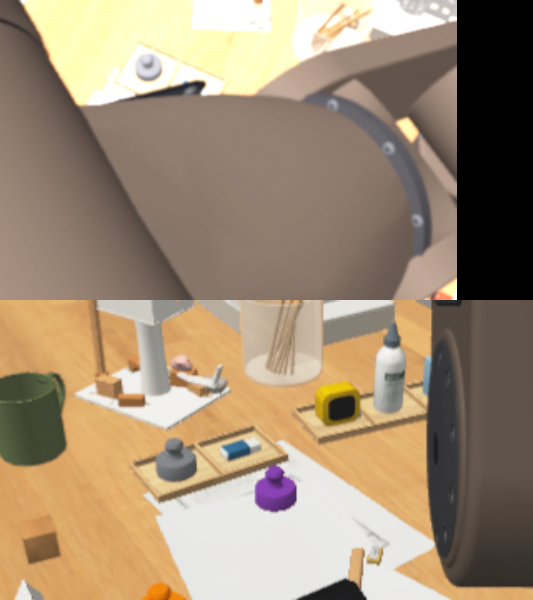

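All five things stand in their compartments: weight (176,460), eraser (240,448), tape (338,403), bottle (390,378), and the tower's edge (428,378). The cube (40,540) is undisturbed. Handing in.

```bash
python3 -c "
from bench import bot
print(bot.sign_off())"
```

```text
the job is handed in; nothing more can be done
None
```

Both kits are made up and handed in at about 26 s; the pictures show all five things upright in their own compartments and the spares untouched, but I viewed 15 pictures, one over the 14 allowed.

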